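Third hand at the indexing turntable

TASK

Turn the round plywood turntable anticlockwise (it has an upright orange handle) until it comes up against its end stop, so that its rubber pressure pad faces the robot. Then pick up the blue bracket and, as a third hand for a colleague who will bolt it, press the flat front of its plate squarely against the pad, upright, centred on the pad and held clear of the turntable, until the black pointer on the stop stands in the green zone (roughly 7 to 15 N), never driving the pad to the end of its travel. Finish while still gripping the bracket and pressing steadily like that, and leave the paint tin, screwdriver and mug where they are.

Things in the scene. Friction and masses are not known exactly. Their poses are not given: they have to be found in the camera images.
- turntable_base: Fixed grey base 250 x 250 x 18 mm under the turntable. Origin: at bench level on the turntable's upright axis. Its x axis is the direction in which the bracket is to be pressed once the table is at its stop (roughly away from the robot); z up. A red end-stop block, 40 mm high, stands just outside the disc's rim on the far side.
- turntable (a joint): Angle of the plywood turntable (280 mm across, top 50 mm above the bench) about turntable_base's origin, rad, anticlockwise from above. Starts at 0 to 0.5; end stop at 1.571. Friction 0.45 N m; stays where left. It carries an aluminium stop block 90 wide, 40 deep, up to 160 mm above the bench; at the end stop its near face is 30 mm behind the axis.
- turn_handle (a point): On the centre line of the turntable's upright orange round handle, 20 mm below its top. Handle 20 mm in diameter, 115 mm from the turntable's axis, from 50 to 115 mm above the bench; its lowest 5 mm is a steel collar of 32 mm. At the end stop it is straight to the right of the axis (-y of turntable_base).
- pressure_pad: Black rubber-faced pad, 60 wide x 46 high x 10 mm thick, sprung in front of the stop block. Its own x axis points into the stop (along the push), z up; at the end stop its axes are those of turntable_base. Origin: on the turntable's axis at bench level when not pushed in (use pad_face for its place).
- pad_face (a point): Centre of the pad's front face, which the bracket is pressed against; 125 mm above the bench; moves in with the pad. Axes as pressure_pad's. Pad not pushed in: the face is 15 mm before the turntable's axis (on the -x side of turntable_base at the end stop).
- gauge_slide (a joint): How far the pad is pushed in, m: 0 free, 0.036 end of travel. Spring 0.6 N per mm (12 mm is 7.2 N, 25 mm is 15 N). A black pointer moves with the pad over a strip on top of the stop block: its tip is on white below 0.012, on green from 0.012 to 0.024, on red beyond.
- bracket: Blue steel T-shaped bracket, 0.2 to 0.45 kg, standing on the bench, 70 mm high. Front plate 90 wide (y) x 6 mm thick, flat front looking along its own +x; a rib 12 mm thick (y) in the middle of its back runs 72 mm backwards (-x), full height. Origin: on the underside, at the plate's front face, middle of its width; z up.
- bracket_face (a point): Centre of the flat front of the bracket's plate, 35 mm above its underside.
- bracket_rib (a point): Good grasp point from above: in the rib, 46 mm behind the front face, 20 mm below the rib's top, fingers closing on the rib's 12 mm thickness (the bracket's own y).
- paint_tin: Bystander: can 66 mm in diameter, 90 mm high. Origin: centre of its underside.
- screwdriver: Bystander: screwdriver lying on the bench on the left. Origin: underside, middle.
- mug: Bystander: blue mug 80 mm across, 90 mm high, to the right of the turntable. Origin: centre of its underside.

How it is judged:
By the outcome, as a careful person would: the job done as asked, in the order asked, and still so for the second after the job is handed in, while the arm keeps its last pose, push and grip.
It also fails if it takes over 61 s, if anything falls off the work surface, if the arm or the gripper's body presses on something with over 40 N, if the wrist force passes 120 N, or if a joint passes its speed limit or range.

ROBOT

A 6-joint arm with a two-finger parallel gripper is mounted at the origin on the work surface. World frame = base frame: x ahead of the robot, y to its left, z up, the work surface at z = 0. Lengths are in mm, angles in rad, forces in N, time in s.
With the tool pointing down it reaches from about 350 to 975 mm from the base axis. Payload 7.1 kg.
Tool frame: the origin (TCP) lies on the centre line of the jaws, within the pads' length; the fingertips stand 19 mm ahead of it and the grasp point (between the pads) is the TCP; z points along the fingers, y is the line along which they close (so a half turn about z gives the same grasp; the last joint's range is limited). The gripper opens to 88 mm and grips with 3 to 60 N. Pads are 20 mm wide; open, the fingers measure 115 mm over their backs; the gripper's body (75 mm by 178 mm) begins 61 mm behind the grasp point.
Start: joints at [1.23, 0.423, 1.63, -0, 1.089, -0.019], TCP at [197.64, 592.911, 241.675] pointing down, gripper open.
Joint ranges: [-3, 3], [-0.9, 2.11], [0.09, 2.58], [-1.31, 4.45], [0.11, 2.69], [-2.54, 2.54]. Speed limits (rad/s): [2.39, 2.39, 3.01, 3.14, 3.14, 3.14].

INTERFACE

Orientations are given as a unit quaternion [x, y, z, w].
In Python, from cell import state, capture, calibration, job_done gives the robot as it stands.
- The arm moves only by the shell command python3 -m crank 'ROWS'. ROWS is JSON, one flat list of numbers, 7 for each row, row after row: the turn, a rotation vector about the tool's x, y, z in degrees, then the shift along the tool's x, y, z in cm, then the gripper command: -1 is shut, 1 is fully open, values between are in proportion. A call has 1 to 8 rows; each row is the pose to reach, as a shift and turn from the pose commanded when the call began, along the tool's axes at that moment; what a row does not reach only later rows make up. A row lasts 1/8 s, in which the tool goes at most 62.5 mm and 10.7 degrees, less where a joint would pass 70% of its speed; a pose out of reach is approached as far as the arm can. A call with a gripper value outside its range is refused whole. The fingers move at their own pace and stop on an object; the grip force is fixed at half the most. Time passes only in rows, so rows that repeat a pose let the fingers close. It gives the time, the measured TCP pose, the force, the opening and the grip force at its end, in the units of the state.
- state(): the state, without advancing time (a new reading comes with each control period).
- capture(name): name is "side" or "top"; returns (picture, depth): 384x512x3 uint8, red, green, blue; 384x512 float32, mm along the optical axis (not along the pixel's ray), 0 where there is no reading.
- calibration(name): a dict with "fx", "fy", "cx", "cy" (pixels), "world_to_cam" (4x4, takes a point from world to camera coordinates). Camera axes: x right, y down, z forward; pixel columns grow to the right and rows downward; lengths in mm; the calibration is good to about 2 mm. A picture is of the moment at which its call begins. calibration takes no time and is no camera call.
- job_done(): hands the job in; it is judged then, once.
The state is a dict: "clock": time; "q": joint angles; "qd": joint speeds; "effort": joint torques, N m; "ee_pos": TCP position; "ee_rot": TCP orientation; "ft_force": force on the tool from outside, world axes, zero at the start; "wrist_torque": the same for the moment, N m; "grip_width": finger opening in mm; "finger_force": force on a finger pad.
Only numpy, scipy, OpenCV 4.12 (cv2) and the standard library are available. Lean on these libraries where they do the work, as an engineer would, in place of code of your own. Each camera call takes 0.05 s, during which the arm holds its last target. There are 200 camera calls.

## Working session

There is one attempt and no reset: what is moved stays moved. The work goes in short steps, Python scripts to look and compute and a shell command to move; the robot and the scene stay as the last step left them, time stands still between calls to the robot, and variables do not carry over. Pictures are saved under pics/ and viewed, at most 10 in all, crops included, and the job is handed in when it is done.

```bash
mkdir -p pics; ls; cat > h.py <<'E'
import numpy as np, cv2
from cell import state, capture, calibration
from scipy.spatial.transform import Rotation as R
def cloud(n,d):
    c=calibration(n); v,u=np.mgrid[:384,:512]
    p=np.stack([(u-c["cx"])/c["fx"]*d,(v-c["cy"])/c["fy"]*d,d,np.ones_like(d)],-1)
    w=p@np.linalg.inv(np.array(c["world_to_cam"])).T
    w=w[...,:3]; w[d<=0]=np.nan; return w
def tool(p):  # world point -> tool coords cm
    s=state(); return R.from_quat(s["ee_rot"]).inv().apply(np.array(p)-s["ee_pos"])/10
E
python3 - <<'E'
from h import *
for n in("top","side"):
    i,d=capture(n); cv2.imwrite(f"pics/{n}0.png",i[...,::-1]); np.savez(f"{n}0.npz",i=i,d=d,w=cloud(n,d))
s=state();print(s, R.from_quat(s["ee_rot"]).as_matrix().round(3))
E
```

```text
pics
{'clock': 0.1, 'q': array([ 1.22999427e+00,  4.23771646e-01,  1.63059792e+00,  4.18989443e-06,
        1.08857056e+00, -1.89821272e-02]), 'qd': array([ 0.00155344, -0.00059666, -0.0019356 ,  0.00061366,  0.00038268,
       -0.00174145]), 'effort': array([ 3.45466551e-04, -5.45616567e+01, -2.74325949e+01,  6.46195351e-02,
        1.89037743e-02, -5.28168016e-05]), 'ee_pos': array([197.4926724 , 592.48887497, 240.98103973]), 'ee_rot': array([ 1.60217405e-01,  9.87081521e-01, -6.62534406e-04, -1.22373041e-04]), 'ft_force': array([0.30098313, 0.37241897, 0.09238752]), 'wrist_torque': array([-0.01643678,  0.01053887,  0.04268055]), 'finger_force': 0.0, 'grip_width': 87.56880270185158} [[-0.949  0.316 -0.   ]
 [ 0.316  0.949 -0.001]
 [ 0.    -0.001 -1.   ]]
```

View pics/top0.png

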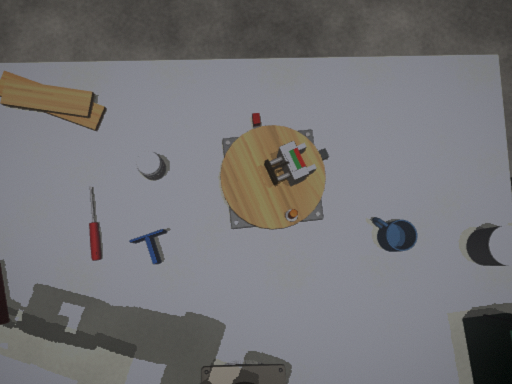

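View pics/side0.png

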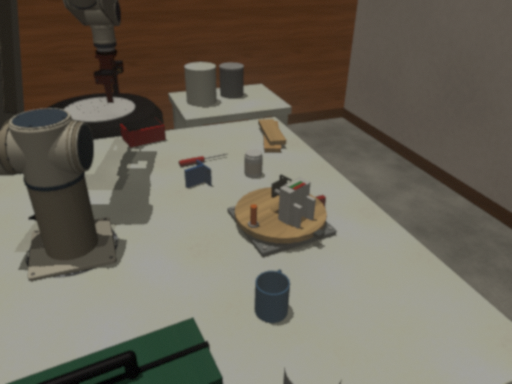

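The top view shows the turntable centred near (273,176), the handle at (292,214), the bracket near (152,240) with its plate up and rib down, the red stop at (257,120), and a dark lug at (322,155). The tin is at (152,165), the mug at (396,235).

```bash
cat > m.py <<'E'
from h import *
def blob(i,w,mask,zmin,zmax):
    m=mask&(w[...,2]>zmin)&(w[...,2]<zmax); return w[m]
def fitcirc(p):
    (c,r)=cv2.minEnclosingCircle(p[:,:2].astype(np.float32)); return c,r
E
python3 - <<'E'
from m import *
f=np.load("top0.npz"); i,w=f["i"].astype(int),f["w"]
r,g,b=i[...,0],i[...,1],i[...,2]
v,u=np.mgrid[:384,:512]
def box(a,b_,c,d): return (u>=a)&(u<b_)&(v>=c)&(v<d)
# disc
p=w[box(205,345,115,240)&(w[...,2]>42)&(w[...,2]<58)&(r>b+25)]; print("disc",len(p),fitcirc(p),np.median(p[:,2]))
h=w[box(280,305,200,225)&(w[...,2]>95)]; print("handle",len(h),h.mean(0),h.min(0),h.max(0))
k=w[box(120,180,220,270)&(b>r+30)&(w[...,2]>55)]; print("brk",len(k),k.min(0),k.max(0))
print(cv2.minAreaRect(k[:,:2].astype(np.float32)))
for n,bx in(("tin",(130,175,145,185)),("mug",(365,420,210,255)),("red",(245,270,108,128)),("lug",(315,335,145,165)),("block",(275,318,138,185))):
    q=w[box(*bx)&(w[...,2]>(110 if n=="block" else 25))];print(n,len(q),q.min(0).round(),q.max(0).round(),np.median(q,0).round())
q=w[box(85,105,185,265)&(w[...,2]>8)];print("sd",q.min(0).round(),q.max(0).round())
# bracket plate line vs rib
np.save("k.npy",k)
im=f["i"][200:290,100:220,::-1]; a=cv2.resize(im,None,fx=5,fy=5,interpolation=0)
im=f["i"][100:245,205:345,::-1]; c=cv2.resize(im,None,fx=4,fy=4,interpolation=2)
cv2.imwrite("pics/c1.png",c)
# rib axis estimate
best=None
for t in np.arange(-60,60,.5):
    T=np.radians(t); X=np.array([np.cos(T),np.sin(T)]);Y=np.array([-X[1],X[0]])
    x=k[:,:2]@X;y=k[:,:2]@Y
    # template fit: T of 90x6 and 72x12
    for fx in np.arange(x.max()-8,x.max()+3,1):
        for cy in np.arange((y.max()+y.min())/2-6,(y.max()+y.min())/2+7,1):
            dx=fx-x;dy=abs(y-cy)
            d1=np.hypot(np.maximum(0,abs(dx-3)-3),np.maximum(0,dy-45))
            d2=np.hypot(np.maximum(0,abs(dx-42)-36),np.maximum(0,dy-6))
            e=np.minimum(np.minimum(d1,d2),6).mean()+.02*abs(y.max()-cy-45)+.02*abs(y.min()-cy+45)+.02*abs(fx-x.min()-78)+.02*abs(fx-x.max())
            if best is None or e<best[0]: best=(e,t,fx*X+cy*Y)
print("bracket origin",best, "rib pt",best[2]-46*np.array([np.cos(np.radians(best[1])),np.sin(np.radians(best[1]))]))
E
```

```text
disc 7066 ((614.8950805664062, -82.16785430908203), 156.3954315185547) 50.05284454345747
handle 56 [ 491.36808095 -133.20365014  113.45920543] [ 482.62379433 -143.28681258   97.01705949] [ 501.47346906 -123.95101446  120.01791086]
brk 204 [376.30448625 200.19092035  63.30200247] [462.32963651 281.44406564  76.72635362]
((413.7391662597656, 229.58724975585938), (76.99760437011719, 86.20878601074219), 18.26271629333496)
tin 615 [600. 200.  26.] [663. 265.  98.] [628. 228.  88.]
mug 658 [ 393. -449.   25.] [ 482. -349.   97.] [ 438. -397.   70.]
red 114 [730. -83.  26.] [774. -38.  56.] [754. -52.  41.]
lug 176 [ 627. -240.   34.] [ 674. -202.   58.] [ 649. -217.   49.]
block 960 [ 565. -195.  110.] [669. -88. 175.] [ 609. -132.  159.]
sd [388. 371.   9.] [587. 410.  32.]
bracket origin (np.float64(0.09646164235261423), np.float64(17.0), array([450.59373075, 241.68062536])) rib pt [406.60371198 228.23152694]
```

View pics/c1.png

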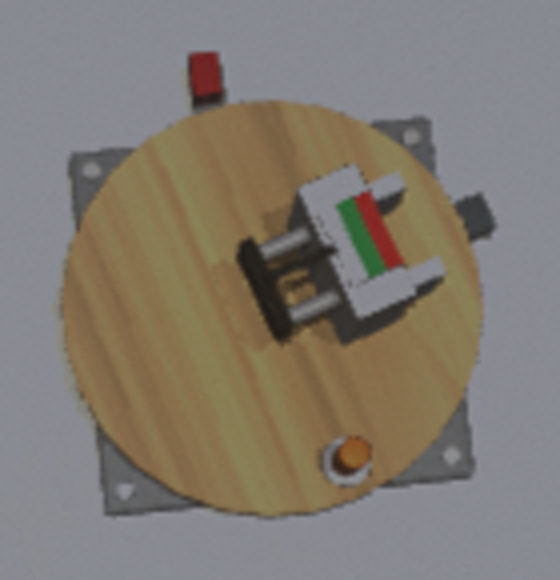

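The crop shows base screw holes at (90,172), (411,135), (124,490), (452,455), the disc rim spanning x 62–482 and y 100–516, the handle top at (352,453), and the pad face line (245,245)–(280,335).

```bash
cat >> h.py <<'E'
def ray(n,px,z):
    c=calibration(n); W=np.linalg.inv(np.array(c["world_to_cam"])); px=np.atleast_2d(np.array(px,float))
    d=np.c_[(px[:,0]-c["cx"])/c["fx"],(px[:,1]-c["cy"])/c["fy"],np.ones(len(px))]@W[:3,:3].T
    o=W[:3,3]; return o+d*((z-o[2])/d[:,2])[:,None]
E
python3 - <<'E'
from m import *
cv=lambda p:(np.array(p)+.5)/4-.5+[205,100]
hol=ray("top",cv([(90,172),(411,135),(124,490),(452,455)]),18)[:,:2]; print(hol.round(1),"c",hol.mean(0))
a=hol[0]-hol[2];b=hol[1]-hol[3];c=hol[0]-hol[1];d=hol[2]-hol[3]
for q in(a,b):print(np.degrees(np.arctan2(q[1],q[0])),np.hypot(*q))
for q in(c,d):print(np.degrees(np.arctan2(-q[0],q[1])),np.hypot(*q))
f=np.load("top0.npz"); i,w=f["i"].astype(int),f["w"]; v,u=np.mgrid[:384,:512]
m=(w[...,2]>44)&(w[...,2]<56)&(i[...,0]>i[...,2]+25)&(np.hypot(u-273,v-177)<62)
cs=cv2.findContours(m.astype(np.uint8),0,1)[0]; cs=max(cs,key=cv2.contourArea)
hu=cv2.convexHull(cs); e=cv2.fitEllipse(hu);print(e, ray("top",[e[0]],50))
print("disc bbox",ray("top",cv([(272,308)]),50))
print("handle top",ray("top",cv([(353,453)]),115)); P=ray("top",cv([(245,245),(280,335)]),148);print(P)
mg=w[(u>365)&(u<420)&(v>210)&(v<255)&(w[...,2]>80)];print("mug",fitcirc(mg))
E
```

```text
[[ 698.4   31.2]
 [ 720.  -189.8]
 [ 479.9   12.1]
 [ 498.6 -208.8]] c [599.22405059 -88.83913716]
4.99684822176269 219.27163858662232
4.917814742934658 222.1466322989656
5.57886756273415 221.96694685615807
4.836567963079862 221.64993431882573
((272.5470886230469, 176.5635986328125), (103.25053405761719, 105.02104949951172), 98.15970611572266) [[596.02948988 -88.50807431  50.        ]]
disc bbox [[595.86022891 -88.7097004   50.        ]]
handle top [[ 491.95110812 -132.54544307  115.        ]]
[[618.53418404 -67.26152416 148.        ]
 [562.07887245 -87.12125629 148.        ]]
mug ((440.42120361328125, -400.40545654296875), 50.361515045166016)
```

```bash
cat >> h.py <<'E'
def row(x,y,z,yaw):  # tool down, tool y axis at yaw deg; print turn+shift
    s=state(); r0=R.from_quat(s["ee_rot"]); a=np.radians(yaw); Y=np.array([np.cos(a),np.sin(a),0]);Z=np.array([0,0,-1.])
    T=R.from_matrix(np.c_[np.cross(Y,Z),Y,Z])
    return np.r_[(r0.inv()*T).as_rotvec(degrees=True),tool([x,y,z])].round(2).tolist()
C=np.array([597.5,-88.7]); YAW=5.1
def handle(t): # turn angle deg from stop (0=at stop)
    a=np.radians(-90+YAW+t); return C+115*np.array([np.cos(a),np.sin(a)])
E
python3 -c "
from h import *
print(row(491.9,-132.5,230,-67.5));print(row(491.9,-132.5,95,-67.5))"
```

```text
[-0.04, 0.09, 139.06, -50.86, -59.46, 1.18]
[-0.04, 0.09, 139.06, -50.86, -59.45, 14.68]
```

```bash
python3 -m crank '[0,0,139,-50.9,-59.5,1.2,0, 0,0,139,-50.9,-59.5,1.2,0, 0,0,139,-50.9,-59.5,1.2,0, 0,0,139,-50.9,-59.5,1.2,0, 0,0,139,-50.9,-59.5,1.2,0, 0,0,139,-50.9,-59.5,1.2,0, 0,0,139,-50.9,-59.5,1.2,0, 0,0,139,-50.9,-59.5,1.2,0]'; python3 -c "
from h import *
print(row(491.9,-132.5,230,-67.5), state()['q'])"
```

```text
clock: 1.1
ee_pos: [386.2, 127.9, 234.1]
ee_rot: [0.792, 0.611, 0.0, 0.0]
ft_force: [0.4, 0.4, 0.0]
grip_width: 43.8
finger_force: 0.0
[0.02, -0.03, 52.78, -22.5, 16.84, 0.41] [2.90469027e-01 1.06022303e-01 2.09273921e+00 3.43994430e-05
 9.42312648e-01 5.47312092e-01]
```

```bash
python3 -m crank '[0,0,52.8,-22.5,16.8,0.4,0, 0,0,52.8,-22.5,16.8,0.4,0, 0,0,52.8,-22.5,16.8,0.4,0, 0,0,52.8,-22.5,16.8,0.4,0, 0,0,52.8,-22.5,16.8,0.4,0, 0,0,52.8,-22.5,16.8,0.4,0, 0,0,52.8,-22.5,16.8,0.4,0]'; python3 -c "
from h import *
print(row(491.9,-132.5,95,-67.5), state()['q'])
for n in ('top','side'):
  i,d=capture(n); cv2.imwrite('pics/%s1.png'%n,i[...,::-1])"
```

```text
clock: 1.98
ee_pos: [491.9, -129.3, 229.6]
ee_rot: [0.98, 0.199, -0.001, -0.0]
ft_force: [-0.6, -0.2, 0.5]
grip_width: 43.9
finger_force: 0.0
[-0.06, 0.06, 0.44, -0.11, 0.31, 13.46] [-2.80569354e-01  2.69219527e-01  1.89376980e+00  2.65693486e-04
  9.80034711e-01  8.89667373e-01]
```

```bash
python3 -m crank '[0,0,0.4,0,0.2,3,0, 0,0,0.4,0,0.2,6,0, 0,0,0.4,0,0.2,9,0, 0,0,0.4,0,0.2,11,0, 0,0,0.4,0,0.2,13.4,0, 0,0,0.4,0,0.2,13.4,-0.4, 0,0,0.4,0,0.2,13.4,-0.4, 0,0,0.4,0,0.2,13.4,-0.4]'; python3 -c "
from h import *
for t in (-60,-45,-30,-15,0,1):
  h=handle(t);print(t,row(*h,95,YAW+t))
print(row(491.9,-132.5,95,-67.5))"
```

```text
clock: 3.08
ee_pos: [494.1, -131.7, 97.1]
ee_rot: [0.981, 0.195, 0.001, 0.0]
ft_force: [0.5, 0.2, 0.0]
grip_width: 26.4
finger_force: 0.0
-60 [0.08, -0.08, -12.65, -0.02, 2.49, 0.21]
-45 [0.09, -0.07, -27.65, 1.01, 5.31, 0.22]
-30 [0.09, -0.05, -42.65, 2.74, 7.76, 0.22]
-15 [0.1, -0.04, -57.65, 5.05, 9.69, 0.23]
0 [0.11, -0.03, -72.65, 7.77, 10.95, 0.23]
1 [0.11, -0.03, -73.65, 7.96, 11.01, 0.23]
[0.07, -0.08, -0.05, -0.23, -0.01, 0.21]
```

```bash
python3 -m crank '[0,0,-6,-0.2,1.2,0.2,-0.4, 0,0,-12.6,0,2.5,0.2,-0.4, 0,0,-20,0.4,3.9,0.2,-0.4, 0,0,-27.6,1,5.3,0.2,-0.4, 0,0,-35,1.8,6.6,0.2,-0.4, 0,0,-42.6,2.7,7.8,0.2,-0.4, 0,0,-50,3.8,8.8,0.2,-0.4, 0,0,-57.6,5,9.7,0.2,-0.4]'; python3 -c "
from h import *
for t in (-10,-5,0,2,4,6):
  h=handle(t);print(t,row(*h,95,YAW+t))
i,d=capture('top'); cv2.imwrite('pics/t2.png',i[100:245,205:345,::-1].repeat(4,0).repeat(4,1))"
```

```text
clock: 4.08
ee_pos: [575.5, -202.5, 94.6]
ee_rot: [0.764, 0.645, -0.001, -0.001]
ft_force: [-5.0, 1.4, 2.8]
grip_width: 26.5
finger_force: 2.6
-10 [-0.16, 0.0, -4.82, 0.13, 1.21, -0.04]
-5 [-0.16, -0.01, -9.82, 0.26, 2.21, -0.04]
0 [-0.16, -0.01, -14.82, 0.47, 3.19, -0.05]
2 [-0.16, -0.02, -16.82, 0.58, 3.57, -0.05]
4 [-0.16, -0.02, -18.82, 0.71, 3.96, -0.05]
6 [-0.16, -0.02, -20.82, 0.84, 4.33, -0.05]
```

View pics/t2.png

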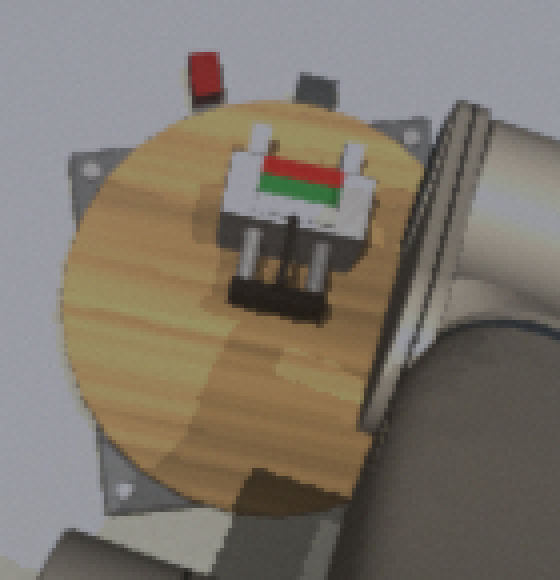

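The table follows: the lug at (317,90) still has to come round to the red stop at (205,80), and the pad is nearly square to the robot. I continue in small steps while watching the force.

```bash
python3 -m crank '[0,0,-4.8,0.1,1.2,0,-0.4, 0,0,-9.8,0.3,2.2,0,-0.4, 0,0,-14.8,0.5,3.2,0,-0.4, 0,0,-14.8,0.55,3.4,0,-0.4, 0,0,-14.8,0.55,3.6,0,-0.4]'; python3 -m crank '[0,0,0,0,0.15,0,-0.4, 0,0,0,0,0.3,0,-0.4]';python3 -c "
from h import *
print(row(*handle(0),95,YAW))"
```

```text
clock: 4.75
ee_pos: [611.6, -203.1, 94.5]
ee_rot: [0.678, 0.735, -0.001, -0.001]
ft_force: [-10.4, -0.4, 8.8]
grip_width: 26.2
finger_force: 5.4
clock: 5.0
ee_pos: [611.7, -203.1, 94.3]
ee_rot: [0.677, 0.736, -0.003, -0.003]
ft_force: [-20.5, -4.4, 15.7]
grip_width: 26.7
finger_force: 10.4
[-0.48, -0.08, -0.38, 0.02, -0.4, -0.07]
```

The force rose to 20 N with no motion, and the handle is at x ≈ 608 against 607.7 predicted, so the table is at its stop. I'll back off, open and rise.

```bash
python3 -m crank '[0,0,0,0,-0.5,0,0, 0,0,0,0,-0.5,0,0, 0,0,0,0,-0.5,0,0, 0,0,0,0,-0.5,-5,0, 0,0,0,0,-0.5,-10,0, 0,0,0,0,-0.5,-14,0, 0,0,0,0,-0.5,-14,0.2, 0,0,0,0,-0.5,-14,0.2]';python3 -c "
from h import *
print(row(406.6,228.2,230,107),row(406.6,228.2,230,-73),state()['q'])"
```

```text
clock: 6.0
ee_pos: [610.8, -203.1, 233.4]
ee_rot: [0.677, 0.736, -0.0, -0.0]
ft_force: [0.1, -0.0, -0.7]
grip_width: 52.6
finger_force: 0.0
[-0.0, -0.04, -102.18, 44.69, -16.73, 0.36] [-0.04, 0.0, 77.82, 44.69, -16.73, 0.36] [-3.39516198e-01  4.59477932e-01  1.59232120e+00  1.11475641e-04
  1.09037987e+00 -4.23636227e-01]
```

```bash
python3 -m crank '[0,0,-102,44.7,-16.7,0,0, 0,0,-102,44.7,-16.7,0,0, 0,0,-102,44.7,-16.7,0,0, 0,0,-102,44.7,-16.7,0,0, 0,0,-102,44.7,-16.7,0,0, 0,0,-102,44.7,-16.7,0,0, 0,0,-102,44.7,-16.7,0,0, 0,0,-102,44.7,-16.7,0,0]';python3 - <<'E'
from h import *
f=np.load("top0.npz"); c=f["i"][215:275,120:185,::-1]
cv2.imwrite("pics/b.png",cv2.resize(c,None,fx=8,fy=8,interpolation=2))
i,d=capture('top'); cv2.imwrite('pics/t3.png',cv2.resize(i[100:245,205:345,::-1],None,fx=4,fy=4,interpolation=2)); np.savez("top3.npz",i=i,w=cloud("top",d))
print(row(406.6,228.2,230,107))
E
```

```text
clock: 7.0
ee_pos: [404.9, 229.7, 232.5]
ee_rot: [-0.011, 1.0, -0.001, -0.001]
ft_force: [0.9, 0.1, -0.7]
grip_width: 44.0
finger_force: 0.0
[0.04, -0.19, -15.32, -0.27, -0.39, 0.25]
```

View pics/b.png

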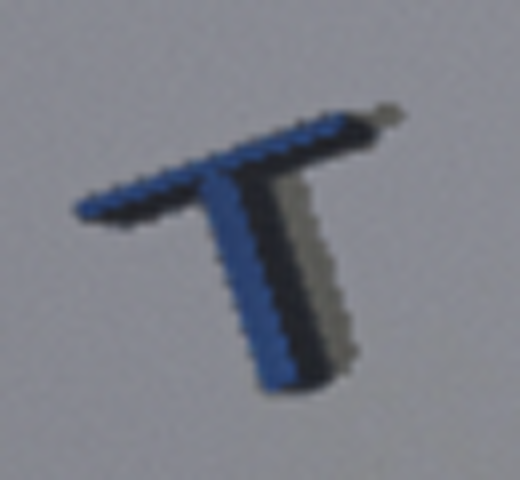

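View pics/t3.png

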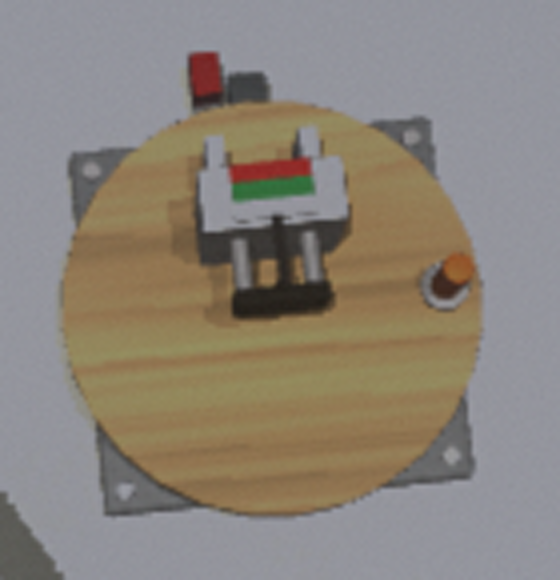

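```bash
python3 - <<'E'
from h import *
cb=lambda p:(np.array(p)+.5)/8-.5+[120,215]
cv=lambda p:(np.array(p)+.5)/4-.5+[205,100]
A=ray("top",cb([(82,210),(345,120),(220,180),(280,388)]),70)[:,:2]
ang=lambda d:np.degrees(np.arctan2(d[1],d[0]))
print(A.round(1),"plate",ang(A[0]-A[1])-90,np.hypot(*(A[0]-A[1])),"rib",ang(A[2]-A[3]),np.hypot(*(A[2]-A[3])))
def han(n,box):
    f=np.load(n); i=f["i"].astype(int); v,u=np.mgrid[:384,:512]
    x0,x1,y0,y1=box; m=(u>=x0)&(u<x1)&(v>=y0)&(v<y1)
    return i,m
f=np.load("top3.npz"); i=f["i"]
s=i[112:128:2,250:275].astype(int); print("R-B:\n",(s[...,0]-s[...,2])); print("sum\n",s.sum(-1))
H=ray("top",cv([(353,453),(460,266)]),115)[:,:2]; 
for h in H: d=h-C; print("handle",h,np.hypot(*d),ang(d))
# green/red strip edges z=160
S=ray("top",cv([(230,163),(310,160),(232,199),(314,194)]),160)[:,:2]; print(S.round(1),ang(S[0]-S[1])-90,ang(S[2]-S[3])-90, S.mean(0))
B=ray("top",cv([(197,170),(345,157)]),160)[:,:2]; print(ang(B[0]-B[1])-90)
P=ray("top",cv([(234,288),(332,281)]),148)[:,:2]; print("pad",P,ang(P[0]-P[1])-90,P.mean(0))
E
```

```text
[[433.9 282.2]
 [460.7 198.5]
 [442.4 238.3]
 [376.1 219. ]] plate 17.783034711816896 87.93962893257662 rib 16.25355757656561 69.08953701534207
R-B:
 [[-10 -10  -8  -6  -6  -7  -5  -4  -5  -8 -11 -10  -9  -9 -10  -9 -10 -11
   -9 -10 -11  -9 -10  -8  -8]
 [-10  -7  32  80  81  79  82  82  76  37  -9 -10  -9 -10 -11  -9  -9  -9
   -7 -10 -10 -10 -10  -9  -9]
 [ -8  -8  25  80  82  80  79  79  80  57   1 -11  -9 -10 -10 -10  -8 -10
   -9  -9 -11  -9  -9 -10  -9]
 [  8   7  28  76  81  80  80  82  82  68   3 -10  -8  -5  -4  -5  -5  -5
   -5  -4  -5  -9 -10 -10  -8]
 [  8  10  26  70  82  82  81  83  84  75  16  -5  -3  -1  -3  -3  -3  -4
   -1  -1  -2  -6  -8  -9  -9]
 [ -6   7  13  44  82  82  83  82  79  74  38   3  -3  -3  -3  -3  -2  -3
   -2  -3  -2   1   0  -8  -9]
 [ -6   8   9  12  19  17  15  13  12  11   8   4  -1  -3  -2   1   2   3
    0   1   1   3   4  -6  -5]
 [ -6   7   7   6  10   9   7   9   7  10  21  35  39  48  58  59  60  60
   61  60  59  60  59  60  60]]
sum
 [[453 456 443 440 436 432 437 435 437 438 456 450 459 453 453 448 450 453
  456 450 448 453 453 456 453]
[... 453 characters left out ...]
6 196 200 200 227 186 205 200 199 200 197
  198 192 190 216 330 449 449]
 [448 436 378 150 121 128 117 119 119 125 172 207 157 199 207 207 213 212
  204 206 203 232 334 441 445]
 [455 430 389 194 186 195 223 242 284 272 259 341 306 308 355 357 350 351
  353 355 347 356 354 358 351]]
handle [ 491.95110812 -132.54544307] 114.29344449493833 -157.44180097067107
handle [ 609.01412427 -204.29931626] 116.17132597237632 -84.31188696304532
[[ 667.4  -58.9]
 [ 668.3 -108. ]
 [ 644.8  -59.5]
 [ 646.9 -109.7]] 1.0432796232107933 2.3950822462572603 [656.84945662 -84.02506889]
3.979748788517739
pad [[ 591.83165782  -59.78409599]
 [ 594.93363139 -120.03650963]] 2.947155273751463 [593.3826446  -89.91030281]
```

The crops show the lug bearing on the red stop at (225,85), and the bracket's plate ends at (82,210) and (345,120) with its rib end at (280,388). Both measurements of bracket yaw give about 17°. I'll grip at z = 40, near face-centre height, to keep the pitching moment small.

```bash
python3 -c "
from h import *
print(row(412.2,229.8,110,107),row(412.2,229.8,40,107))"
```

```text
[0.04, -0.19, -15.32, -0.88, -0.25, 12.25] [0.04, -0.19, -15.32, -0.9, -0.25, 19.25]
```

```bash
python3 -m crank '[0,0,-7,-0.9,-0.2,4,0.1, 0,0,-15.3,-0.9,-0.2,8,0.1, 0,0,-15.3,-0.9,-0.2,12.2,0.1, 0,0,-15.3,-0.9,-0.2,12.2,0.1, 0,0,-15.3,-0.9,-0.2,12.2,0.1]';python3 -c "
from h import *
print(row(412.2,229.8,40,107),state()['q'])"
```

```text
clock: 7.68
ee_pos: [416.2, 226.1, 112.3]
ee_rot: [-0.14, 0.99, -0.0, -0.0]
ft_force: [0.5, 0.0, -0.5]
grip_width: 48.3
finger_force: 0.0
[-0.01, -0.04, -0.96, 0.28, 0.46, 7.23] [ 4.72615999e-01  4.15339784e-01  2.04190170e+00  2.56409696e-05
  6.85015426e-01 -1.37823572e+00]
```

```bash
python3 -m crank '[0,0,-1,0.3,0.5,2,0.1, 0,0,-1,0.3,0.5,4,0.1, 0,0,-1,0.3,0.5,6,0.1, 0,0,-1,0.3,0.5,7.2,0.1, 0,0,-1,0.3,0.5,7.2,0.1]';python3 -c "
from h import *
print(row(412.2,229.8,40,107),state()['q'])"; python3 -m crank '[0,0,0,0,0,0,-1, 0,0,0,0,0,0,-1, 0,0,0,0,0,0,-1, 0,0,0,0,0,0,-1, 0,0,0,0,0,0,-1]'
```

```text
clock: 8.3
ee_pos: [412.1, 230.2, 40.4]
ee_rot: [-0.148, 0.989, 0.0, 0.0]
ft_force: [0.5, -0.1, 0.3]
grip_width: 48.4
finger_force: 0.0
[0.0, 0.02, 0.05, 0.01, -0.04, 0.04] [ 4.84221267e-01  5.57511148e-01  2.06355489e+00  2.83833017e-05
  5.20240115e-01 -1.38424524e+00]
clock: 8.93
ee_pos: [412.0, 230.2, 40.2]
ee_rot: [-0.148, 0.989, 0.0, 0.0]
ft_force: [0.2, -0.5, 3.8]
grip_width: 11.9
finger_force: 30.0
```

```bash
python3 -m crank '[0,0,0,0,0,-1,-1, 0,0,0,0,0,-3,-1, 0,0,0,0,0,-6,-1, 0,0,0,0,0,-9,-1, 0,0,0,0,0,-9,-1]';python3 - <<'E'
from h import *
x=np.array([np.cos(np.radians(YAW)),np.sin(np.radians(YAW))])
print(row(*(C-110*x),131,95.1),state()['q'])
i,d=capture("side"); cv2.imwrite("pics/s4.png",cv2.resize(i[80:260,130:350,::-1],None,fx=3,fy=3,interpolation=2))
E
```

```text
clock: 9.55
ee_pos: [413.0, 230.7, 132.0]
ee_rot: [-0.148, 0.989, 0.001, 0.002]
ft_force: [0.2, 0.2, -2.6]
grip_width: 11.8
finger_force: 30.0
[0.07, 0.24, 11.97, 2.5, -33.67, 0.06] [ 4.84323089e-01  3.76103209e-01  2.03738455e+00 -1.59036278e-05
  7.23735205e-01 -1.38434843e+00]
```

View pics/s4.png

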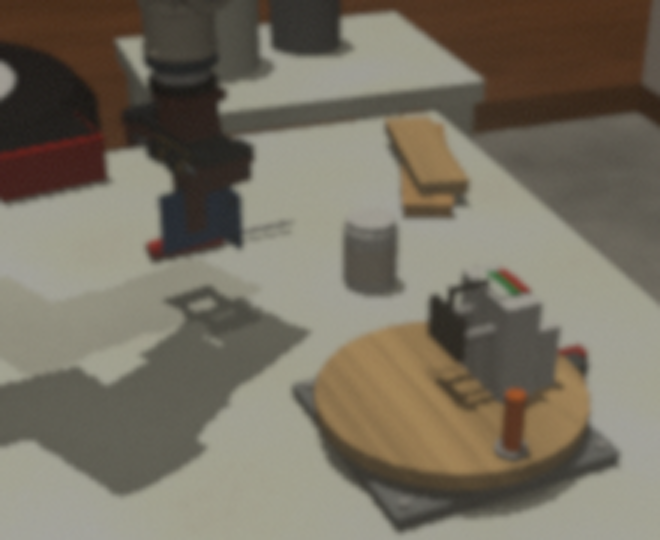

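The bracket hangs upright in the grip at (200,220). The table is at its stop with the pad at (447,325) facing the robot. I'm moving to in front of the pad.

```bash
python3 -m crank '[0,0,2,0.3,-4,0,-1, 0,0,4,0.7,-9,0,-1, 0,0,6,1.1,-14,0,-1, 0,0,8,1.5,-19,0,-1, 0,0,10,1.9,-24,0,-1, 0,0,12,2.3,-29,0,-1, 0,0,12,2.5,-33.7,0,-1, 0,0,12,2.5,-33.7,0,-1]';python3 -m crank '[0,0,0,0,0,0,-1,0,0,0,0,0,0,-1]';python3 - <<'E'
from h import *
x=np.array([np.cos(np.radians(YAW)),np.sin(np.radians(YAW))])
s=state();print(np.dot(s['ee_pos'][:2]-C,x),np.dot(s['ee_pos'][:2]-C,[-x[1],x[0]]))
print(row(*(C-75*x),131,95.1))
i,d=capture("top"); w=cloud("top",d); np.savez("top5.npz",i=i,w=w)
cv2.imwrite("pics/t5.png",cv2.resize(i[120:260,210:340,::-1],None,fx=4,fy=4,interpolation=2))
i,d=capture("side"); w=cloud("side",d); np.savez("side5.npz",i=i,w=w)
cv2.imwrite("pics/s5.png",cv2.resize(i[130:260,200:350,::-1],None,fx=5,fy=4.6,interpolation=2))
E
```

```text
clock: 10.6
ee_pos: [486.9, -101.9, 128.7]
ee_rot: [-0.042, 0.999, 0.0, -0.001]
ft_force: [0.9, -0.2, -2.1]
grip_width: 11.9
finger_force: 30.0
clock: 10.85
ee_pos: [486.0, -98.3, 129.4]
ee_rot: [-0.045, 0.999, 0.0, -0.001]
ft_force: [-0.0, 0.2, -2.6]
grip_width: 12.0
finger_force: 30.0
-111.9511470621751 0.36486953639021635
[0.04, -0.1, 0.04, -3.69, -0.04, -0.17]
```

View pics/s5.png

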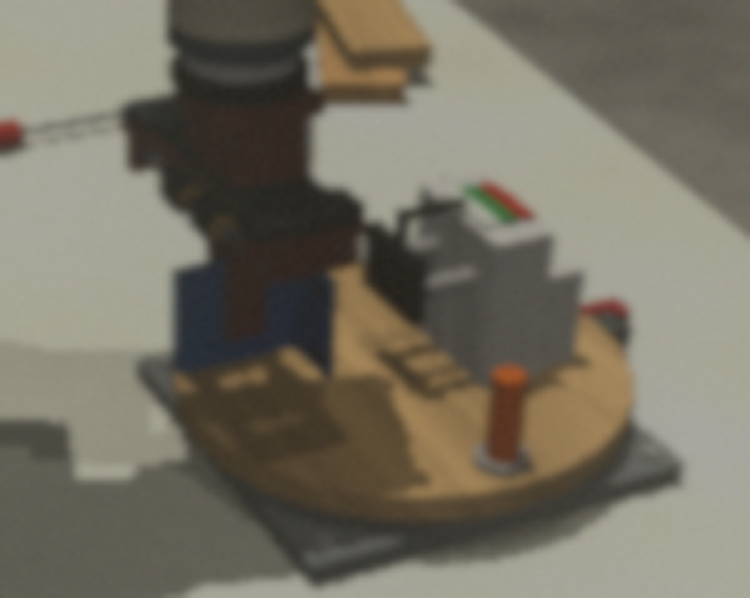

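The bracket stands upright in front of the pad, its plate at (330,320) level with the pad at (395,270), and clear of the disc. I'm closing in.

```bash
python3 -m crank '[0,0,0,-1.2,0,-0.15,-1,0,0,0,-2.4,0,-0.15,-1,0,0,0,-3.6,0,-0.15,-1,0,0,0,-4.6,0,-0.15,-1,0,0,0,-4.9,0,-0.15,-1,0,0,0,-4.9,0,-0.15,-1]';python3 - <<'E'
from h import *
x=np.array([np.cos(np.radians(YAW)),np.sin(np.radians(YAW))])
s=state();print(np.dot(s['ee_pos'][:2]-C,x),np.dot(s['ee_pos'][:2]-C,[-x[1],x[0]]),s['wrist_torque'])
print(row(*(C-55*x),130.8,95.1))
E
```

```text
clock: 11.7
ee_pos: [535.6, -95.0, 131.3]
ee_rot: [-0.044, 0.999, 0.0, -0.0]
ft_force: [-0.0, -0.5, -1.9]
grip_width: 12.2
finger_force: 30.0
-62.25576138082198 -0.8110919093707185 [0.04317715 0.00060135 0.03347213]
[0.0, -0.03, -0.03, -0.73, 0.08, 0.05]
```

```bash
python3 -m crank '[0,0,0,-0.4,0.08,0.05,-1,0,0,0,-0.8,0.08,0.05,-1,0,0,0,-1.2,0.08,0.05,-1,0,0,0,-1.5,0.08,0.05,-1,0,0,0,-1.5,0.08,0.05,-1,0,0,0,-1.5,0.08,0.05,-1]';python3 - <<'E'
from h import *
x=np.array([np.cos(np.radians(YAW)),np.sin(np.radians(YAW))])
s=state();print(np.dot(s['ee_pos'][:2]-C,x),np.dot(s['ee_pos'][:2]-C,[-x[1],x[0]]),s['wrist_torque'])
print(row(*(C-37*x),130.8,95.1))
E
```

```text
clock: 12.45
ee_pos: [550.0, -93.0, 130.9]
ee_rot: [-0.044, 0.999, 0.0, -0.0]
ft_force: [-3.8, 0.1, -0.3]
grip_width: 11.8
finger_force: 30.0
-47.64676866370294 -0.026109407266480922 [-0.01821877  0.60319142 -0.10068465]
[0.01, -0.05, -0.04, -1.06, 0.0, 0.01]
```

```bash
python3 -m crank '[0,0,0,-0.2,0,0,-1,0,0,0,-0.5,0,0,-1,0,0,0,-0.8,0,0,-1,0,0,0,-1.0,0,0,-1,0,0,0,-1.15,0,0,-1,0,0,0,-1.15,0,0,-1,0,0,0,-1.15,0,0,-1,0,0,0,-1.15,0,0,-1]';python3 - <<'E'
from h import *
x=np.array([np.cos(np.radians(YAW)),np.sin(np.radians(YAW))])
s=state();print(np.dot(s['ee_pos'][:2]-C,x),np.dot(s['ee_pos'][:2]-C,[-x[1],x[0]]),s['wrist_torque'])
print(row(*(C-36*x),130.8,95.1))
i,d=capture("top"); w=cloud("top",d); np.savez("top6.npz",i=i,w=w)
a=cv2.resize(i[120:230,230:330,::-1],None,fx=4,fy=4,interpolation=2)
i,d=capture("side"); np.savez("side6.npz",i=i,w=cloud("side",d))
b=cv2.resize(i[150:260,240:330,::-1],None,fx=4,fy=4,interpolation=2)
cv2.imwrite("pics/f.png",np.hstack([a,b]))
E
```

```text
clock: 13.45
ee_pos: [560.2, -92.0, 130.7]
ee_rot: [-0.044, 0.999, 0.0, -0.002]
ft_force: [-9.6, -1.8, 4.1]
grip_width: 11.4
finger_force: 30.0
-37.44017654497799 0.06151620863901863 [-0.30783484  1.28857827 -0.28513325]
[0.03, -0.21, -0.05, -0.14, -0.01, -0.01]
```

View pics/f.png

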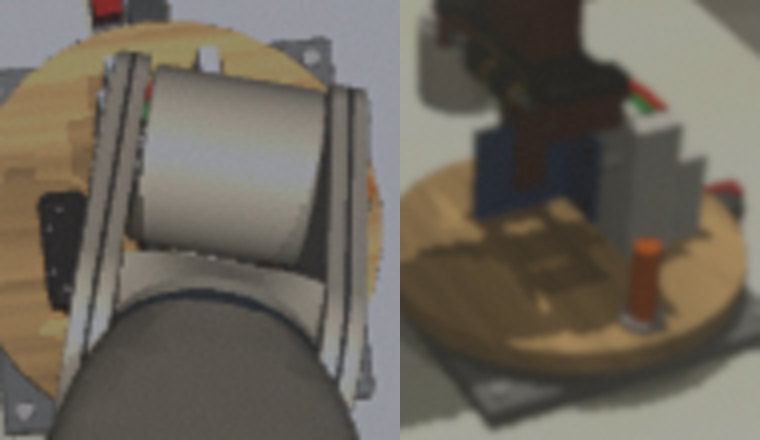

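The plate is flat on the pad and clear of the disc, and the lug at (145,10) is still against the red stop. Push is about 9.7 N (16 mm in), but there is some vertical rubbing force, which I'll relieve by easing up slightly.

```bash
python3 -m crank '[0,0,0,-0.05,0,-0.05,-1,0,0,0,-0.1,0,-0.1,-1,0,0,0,-0.1,0,-0.1,-1,0,0,0,-0.1,0,-0.1,-1]';python3 - <<'E'
from h import *
x=np.array([np.cos(np.radians(YAW)),np.sin(np.radians(YAW))])
s=state();print(np.dot(s['ee_pos'][:2]-C,x),np.dot(s['ee_pos'][:2]-C,[-x[1],x[0]]),s['wrist_torque'])
print(row(*(C-36*x),130.8,95.1))
E
```

```text
clock: 14.05
ee_pos: [560.3, -91.9, 130.9]
ee_rot: [-0.044, 0.999, 0.0, -0.003]
ft_force: [-10.2, -2.7, -1.7]
grip_width: 12.0
finger_force: 30.0
-37.33320564500313 0.07025453438177864 [-0.40913062  1.45022937 -0.26131029]
[0.05, -0.33, -0.05, -0.13, -0.01, 0.01]
```

Vertical force relieved. The wrist torque about z suggests that contact is heavier on the right edge (a yaw error of about 1–2°, consistent with the pad's image angle), so I'll probe with a small yaw correction.

```bash
cat > st.py <<'E'
from h import *
x=np.array([np.cos(np.radians(YAW)),np.sin(np.radians(YAW))]);y=np.array([-x[1],x[0]])
L=[]
for k in range(8):
    L.append(state())
s=L[-1];F=np.mean([l['ft_force'] for l in L],0);T=np.mean([l['wrist_torque'] for l in L],0)
p=s['ee_pos'][:2]-C; fx,fy=F[:2]@x,F[:2]@y; Y=R.from_quat(s['ee_rot']).as_matrix()[:,1]
tilt=np.degrees(np.arcsin(R.from_quat(s['ee_rot']).as_matrix()[:,2]))[:2]
print("along %.1f lat %.2f z %.1f yaw %.2f tilt %s F %.1f %.1f %.1f T %s y0 %.1f mm"%(p@x,p@y,s['ee_pos'][2],np.degrees(np.arctan2(Y[1],Y[0])),tilt.round(2),fx,fy,F[2],T.round(3),-(T[2]-.03-.04*fy)/fx*1000))
E
python3 st.py; python3 -m crank '[0,0,0.5,0,0.03,0,-1,0,0,1,0,0.07,0,-1,0,0,1,0,0.07,0,-1,0,0,1,0,0.07,0,-1]'|tail -0; python3 st.py;python3 -m crank '[0,0,0.5,0,0.03,0,-1,0,0,1,0,0.07,0,-1,0,0,1,0,0.07,0,-1,0,0,1,0,0.07,0,-1]'|tail -0; python3 st.py
```

```text
along -37.3 lat 0.07 z 130.9 yaw 95.05 tilt [-0.33  0.02] F -10.4 -1.8 -1.7 T [-0.409  1.45  -0.261] y0 -21.0 mm
along -37.4 lat 0.59 z 130.9 yaw 94.11 tilt [-0.34 -0.01] F -10.6 -2.7 -1.8 T [-0.515  1.509  0.145] y0 21.1 mm
along -37.4 lat 1.30 z 130.9 yaw 93.11 tilt [-0.35 -0.01] F -10.3 -3.6 -0.8 T [-0.521  1.545  0.171] y0 27.7 mmException ignored on flushing sys.stdout:
BrokenPipeError: [Errno 32] Broken pipe
Exception ignored on flushing sys.stdout:
BrokenPipeError: [Errno 32] Broken pipe
```

Alignment lies at tool yaw ≈ 94.6° (pad yaw ≈ 4.6°). I'll back off, set that, correct the 0.3° pitch under load, and press again.

```bash
sed -i 's/YAW=5.1/YAW=4.6/' h.py; python3 -m crank '[0,0,0,0.8,0,0,-1,0,0,0,1.6,0,0,-1,0,0,0,2.4,0,0,-1,0,0,0,2.4,0,0,-1,0,0,0,2.4,0,0,-1]'>/dev/null; python3 st.py; python3 -c "
from h import *
x=np.array([np.cos(np.radians(YAW)),np.sin(np.radians(YAW))])
print(row(*(C-60*x),131,94.6))"
```

```text
along -57.7 lat 1.57 z 132.4 yaw 93.07 tilt [ 0.11 -0.01] F -0.1 -0.1 -2.2 T [0.018 0.017 0.01 ] y0 -152.1 mm
[-0.02, 0.1, -1.53, 0.22, -0.16, 0.14]
```

```bash
python3 -m crank '[0,0,-1.5,0.1,-0.16,0.14,-1,0,0,-1.5,0.1,-0.16,0.14,-1,0,0,-1.5,0.1,-0.16,0.14,-1,0,0,-1.5,0.1,-0.16,0.14,-1]'>/dev/null; python3 st.py; python3 -m crank '[0,-0.05,0,-0.4,0,0,-1,0,-0.1,0,-0.8,0,-0.03,-1,0,-0.2,0,-1.2,0,-0.07,-1,0,-0.25,0,-1.6,0,-0.1,-1,0,-0.3,0,-2,0,-0.13,-1,0,-0.35,0,-2.3,0,-0.15,-1,0,-0.35,0,-2.4,0,-0.15,-1,0,-0.35,0,-2.4,0,-0.15,-1]' >/dev/null;python3 st.py;  python3 -m crank '[0,0,0,0,0,0,-1,0,0,0,0,0,0,-1,0,0,0,0,0,0,-1,0,0,0,0,0,0,-1]'>/dev/null;python3 st.py
```

```text
along -59.7 lat 0.11 z 130.6 yaw 94.56 tilt [0. 0.] F -0.1 0.1 -2.4 T [0.07  0.017 0.016] y0 -154.8 mm
along -38.5 lat 0.19 z 131.0 yaw 94.59 tilt [-0.02  0.03] F -9.2 -2.4 -2.8 T [-0.631  1.523  0.118] y0 19.9 mm
along -38.6 lat 0.19 z 130.9 yaw 94.59 tilt [-0.03  0.04] F -9.0 -2.9 -3.5 T [-0.556  1.471  0.136] y0 24.9 mm
```

```bash
python3 -m crank '[0,0,-0.15,-0.03,-0.05,0,-1,0,0,-0.25,-0.06,-0.08,0,-1,0,0,-0.25,-0.1,-0.08,0,-1,0,0,-0.25,-0.1,-0.08,0,-1]'>/dev/null; python3 st.py
```

```text
along -37.7 lat 0.03 z 130.9 yaw 94.81 tilt [-0.05  0.09] F -9.4 -0.4 -2.6 T [-0.048  1.555  0.014] y0 -0.2 mm
```

Balanced now: 9.4 N, pressure centred, no lateral or vertical load. One final check picture before handing in.

```bash
python3 -m crank '[0,0,0,0,0,0,-1,0,0,0,0,0,0,-1,0,0,0,0,0,0,-1,0,0,0,0,0,0,-1,0,0,0,0,0,0,-1,0,0,0,0,0,0,-1]'; python3 st.py; python3 - <<'E'
from h import *
i,d=capture("top"); a=cv2.resize(i[105:235,225:325,::-1],None,fx=4,fy=4,interpolation=2)
j,d=capture("side"); b=cv2.resize(j[150:260,245:340,::-1],None,fx=4,fy=520/110,interpolation=2)
cv2.imwrite("pics/g.png",np.hstack([a,b]))
o=np.load("top0.npz")["i"].astype(int)
for n,(x0,x1,y0,y1) in dict(tin=(135,170,148,182),sd=(85,106,185,265),mug=(368,420,212,255)).items(): print(n,abs(i[y0:y1,x0:x1].astype(int)-o[y0:y1,x0:x1]).mean())
E
```

```text
clock: 18.92
ee_pos: [559.8, -91.7, 130.9]
ee_rot: [-0.042, 0.999, 0.001, -0.0]
ft_force: [-10.5, 0.4, -1.0]
grip_width: 12.2
finger_force: 30.0
along -37.8 lat 0.04 z 130.9 yaw 94.81 tilt [-0.05  0.09] F -10.4 1.2 -1.0 T [ 0.011  1.509 -0.021] y0 -9.6 mm
tin 11.571148459383753
sd 11.180357142857142
mug 9.244186046511627
```

View pics/g.png

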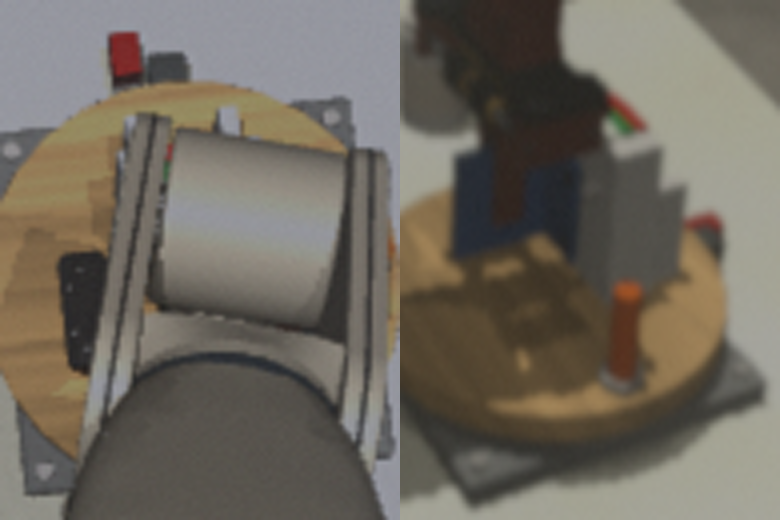

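The lug at (150,68) still bears against the red stop at (143,60). The bracket is upright on the pad and well clear of the disc, and the push is steady at about 10 N. The robot has not been near the tin, screwdriver or mug.

```bash
python3 -c "
from cell import job_done
print(job_done())"
```

```text
the job is handed in; nothing more can be done
None
```

I turned the turntable to its end stop and handed the job in with the bracket gripped, upright and centred on the pad, pressing at about 10 N (roughly 16 mm of travel, which should be green); the arm hid the pointer, so I judged that from force and travel.

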